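# Swing a jig clamp over the rub rail clip and set its foot

## Robot

A 7-joint arm with a two-finger parallel gripper is mounted at the origin on the work surface. World frame = base frame: x ahead of the robot, y to its left, z up, the work surface at z = 0. Lengths are in m, angles in rad, forces in N, time in s.
With the tool pointing down it reaches from about 0.425 to 0.95 m from the base axis. Payload 4.7 kg.
Tool frame: the origin (TCP) lies between the finger pads; the fingertips stand 25 mm ahead of it and the grasp point (between the pads) lies 6 mm ahead of it; x points along the fingers, z is the direction in which the jaws open and shut, and the axes are right-handed (so a half turn about x gives the same grasp; the last joint's range is limited). The gripper opens to 85 mm and grips with 20 to 120 N. Pads are 22 mm wide; open, the fingers measure 114 mm over their backs; the gripper's body (76 mm by 85 mm) begins 54 mm behind the grasp point. The pads swing forward as they close: fully open they stand 13 mm farther back than shut.
Start: joints at [-1.371, 0.469, -0.049, 1.532, 0.024, 1.141, -0.082], TCP at [0.153, 0.657, 0.256] pointing down, gripper open.
Joint ranges: [-2.59, 2.59], [-0.33, 1.99], [-1.39, 1.29], [0.1, 2.45], [-1.04, 4.18], [0.21, 1.99], [-2.66, 2.66]. Speed limits (rad/s): [2.57, 2.57, 3.14, 3.14, 3.14, 3.14, 3.14].

## Interface

Orientations are given as a 3x3 rotation matrix whose columns are the frame's x, y, z axes.
In Python, from rig import * gives the robot as it stands. Calls block until the motion is done:
- movep(position, orientation): joint-space move of the TCP to a pose.
- move_l(position, attitude=None, feed=0.15, until_force=None): straight line of the TCP; attitude=None keeps the orientation; feed is the mean speed in m/s. With until_force (N) it stops when the force on the tool has changed by that much, and returns True; else False.
- move_joints(angles): joint-space move.
- command_gripper(opening, newtons=None): finger opening in m; newtons is the grip in N (None keeps the last); returns when the fingers have stopped.
- sleep(seconds).
- inverse_kinematics(position, orientation): joint angles nearest the present ones, or None.
- sense(): the state.
- camera(name): name is "scene" or "top"; returns (picture, depth): 420x560x3 uint8, red, green, blue; 420x560 float32, m along the optical axis (not along the pixel's ray), 0 where there is no reading.
- camera_params(name): a dict with "K" (3x3 intrinsics, pixels), "position" and "rotation" of the camera in the world. Camera axes: x right, y down, z forward; pixel columns grow to the right and rows downward; lengths in m; the calibration is good to about 2 mm. A picture is of the moment at which its call begins. camera_params takes no time and is no camera call.
A pose or a line that the arm cannot do raises Unreachable and nothing moves.
- finish_job(): hands the job in, once; it reports no verdict.
The state is a dict: "time_s": time; "joint_pos": joint angles; "qd": joint speeds; "joint_efforts": joint torques, N m; "position": TCP position; "tcp_rot": TCP orientation; "wrist_force": force on the tool from outside, world axes, zero at the start; "ft_torque": the same for the moment, N m; "finger_gap": finger opening in m.
Only numpy, scipy, OpenCV 4.12 (cv2) and the standard library are available. Lean on these libraries where they do the work, as an engineer would, in place of code of your own. Each camera call takes 0.05 s, during which the arm holds its last target. There are 200 camera calls.

## Task

The plated rub rail clip lies on one of the two nests beside the swing clamp. Push the clamp's red arm round until the foot under its end is over the middle of the clip, then press the black knob on the arm's end down until the foot rests on the clip. Push and press only, do not grip the arm or the knob, and leave the clip, the copper bar on the other nest and everything else lying where it is.

Things in the scene. Friction and masses are not known exactly. Their poses are not given: they have to be found in the camera images.
- pivot (a point): Point on the upright pivot axis of the swing clamp, at mid-height of the arm's bar (92 mm above the table). The clamp stands on a fixed grey round flange (radius 55, height 12) with a steel column (radius 18); red hub of radius 24 on top, its centre bolt ending 113 mm above the table. x axis = direction of the arm when joint swing_arm reads 0; z up.
- swing_arm (a joint): Angle of the red arm about the upright pivot axis (rad), counter-clockwise from above positive, 0 along the pivot's x axis, limits -1.9 to 1.9. It turns stiffly (about 0.25 N m of friction), stays where it is left and does not coast.
- bar_point (a point): Point at the middle of the red bar's cross-section, 100 mm out from the pivot axis, 92 mm above the table. x along the arm outward, z up. The bar is 24 wide and 16 high (84 to 100 mm above the table) and runs from the hub out to 134 mm from the axis; there a round red boss of radius 17 (80 to 100 mm above the table) carries the plunger, 151 mm from the axis.
- plunger (a joint): How far the plunger is pressed down (m), 0 (fully up) to 0.016. It slides straight down through the boss against about 2.5 N of friction and stays where it is left.
- knob_top (a point): Centre of the top of the black round knob on the plunger (radius 15, 13 high), 130 mm above the table when up. It moves down with the plunger.
- foot (a point): Centre of the underside of the black foot (radius 10, 6 high) at the bottom of the plunger, 151 mm from the pivot axis, 62 mm above the table when up, straight below the knob.
- clip: Plated rub rail clip, a silvery hat-section bracket standing loose on its nest, 0.18 to 0.35 kg: flat top 56 (x) by 50 (y), 22 high, feet flanges to 84 overall in x. Origin at the centre of its underside, 30 mm above the table; z up.
- clip_top (a point): Centre of the clip's flat top, 52 mm above the table, so the raised foot clears it by 10 mm. It lies within 8 mm of the circle on which the foot swings.
- nest_clip: Fixed grey nest block 95 by 80, 30 high, that carries the clip. Origin at the centre of its underside.
- nest_bar: Fixed grey nest block of the same size on the other side of the clamp, carrying the copper bar.
- copper_bar: Loose dented copper backing bar 110 by 36 by 12 on the other nest. To be left alone. Origin at the centre of its underside.
- stake_pocket: Loose cast stake pocket, dark rectangular open socket 98 by 86, 75 high. To be left alone. Origin at the centre of its underside.
- mag_angle: Loose green magnetic angle lying flat, right triangle 80 by 80, 16 high, on the robot's side of the clamp. To be left alone.
- pin_rack: Fixed slotted yellow steel rack 230 by 75, 58 high, to the robot's right. Origin at the centre of its underside.
- pin1: Loose steel fixture pin standing in the rack, diameter 16 with a 24 head, top about 106 mm above the table. To be left alone.
- pin2: As pin1.
- pin3: As pin1.
- wrench: Loose wrench 180 long lying on the robot's near left. To be left alone.
Not all that is in view belongs to the job. Of the things shaped like the clip, the aluminium one is meant.

How it is judged:
By the outcome, as a careful person would: the job done as asked, in the order asked, and still so for the second after the job is handed in, with the robot touching nothing.
It also fails if it takes over 51 s, if anything falls off the work surface, if the arm or the gripper's body presses on something with over 40 N, if the wrist force passes 120 N, or if a joint passes its speed limit or range.

## Working session

There is one attempt and no reset: what is moved stays moved. The work goes in short steps, each a Python script; the robot and the scene stay as the last script left them, time stands still between calls to the robot, and variables do not carry over. Pictures are saved under pics/ and viewed, about 8 in all and at most 12, crops included, and the job is handed in when it is done.

```bash
mkdir -p pics; ls
cat > h.py <<'E'
from rig import *
import numpy as np, cv2
def snap(n,f):
    p,d=camera(n); cv2.imwrite(f'pics/{f}.png',p[:,:,::-1]); np.save(f'pics/{f}.npy',d); return p,d
def cloud(d,n):
    c=camera_params(n);K=np.array(c['K']);v,u=np.mgrid[:d.shape[0],:d.shape[1]]
    P=np.stack([(u-K[0,2])/K[0,0]*d,(v-K[1,2])/K[1,1]*d,d],-1)
    return P@np.array(c['rotation']).T+np.array(c['position'])
E
python3 - <<'E'
from h import *
snap('top','t0');snap('scene','s0')
for n in('top','scene'): print(camera_params(n))
s=sense();print(s['time_s'],s['position'],s['tcp_rot'],s['finger_gap'])
E
```

```text
pics
{'K': array([[465.84625704,   0.        , 282.78838747],
       [  0.        , 465.84625704, 217.15688443],
       [  0.        ,   0.        ,   1.        ]]), 'position': array([0.28785624, 0.00319874, 1.45315087]), 'rotation': array([[ 0.0112771 , -0.98572404,  0.16799093],
       [-0.99990822, -0.00985497,  0.00929683],
       [-0.00750857, -0.16808035, -0.9857447 ]])}
{'K': array([[496.09194289,   0.        , 281.975097  ],
       [  0.        , 496.09194289, 202.2453842 ],
       [  0.        ,   0.        ,   1.        ]]), 'position': array([ 1.13096471, -1.04121181,  0.89320427]), 'rotation': array([[ 0.85309017,  0.28129708, -0.43944183],
       [ 0.52171048, -0.47188636,  0.71073303],
       [-0.00743948, -0.83558076, -0.54931725]])}
0.1 [0.15300682 0.65695803 0.25535297] [[-3.25116488e-04 -9.73933972e-01  2.26831462e-01]
 [-1.69954308e-03  2.26831685e-01  9.73932492e-01]
 [-9.99998503e-01 -6.88683311e-05 -1.72898946e-03]] 0.08546852353716429
```

View pics/t0.png

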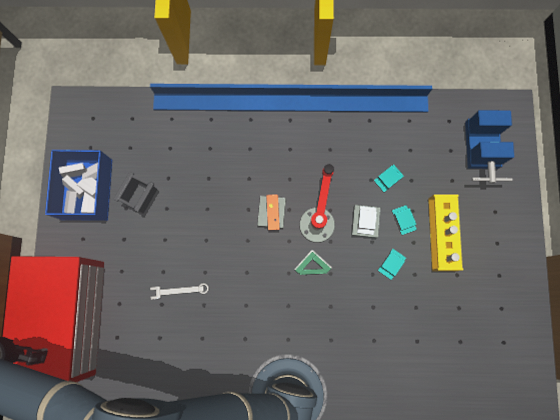

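View pics/s0.png

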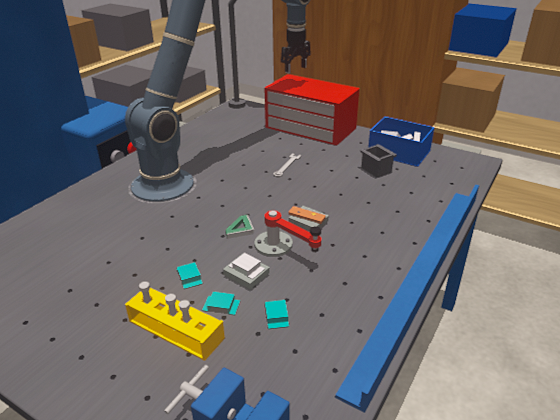

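The top view shows the red arm pointing away from the robot: hub at px (320,218), knob at (328,170). The silvery clip on its nest is at (366,221), the copper bar at (272,212), and the teal lookalikes and pin rack are to the right. So the arm has to swing clockwise, towards −y.

Run:
```python
from h import *
d=np.load('pics/t0.npy');P=cloud(d,'top');im=cv2.imread('pics/t0.png').astype(int)
b,g,r=im[...,0],im[...,1],im[...,2]
v,u=np.mgrid[:420,:560]
roi=(u>230)&(u<420)&(v>150)&(v<280)
z=P[...,2]
def st(n,m): q=P[m&roi]; print(n,len(q),np.median(q,0).round(4),((q.min(0)+q.max(0))/2).round(4),q.min(0).round(4),q.max(0).round(4))
st('bolt/hub',(z>.098)&(v>205)&(v<230)&(u<335)&(u>305))
st('bolt',(z>.108)&(v>205)&(v<230)&(u<335)&(u>305))
st('knob',(z>.12)&(v<190))
red=(r>120)&(g<60)&(b<60)&(z>.09)
st('red',red)
m=roi&(z>.046)&(z<.058)&(u>345)&(u<385)&(v>200)&(v<240)
st('cliptop',m); print(cv2.minAreaRect(P[m][:,:2].astype(np.float32)*1000))
m=roi&(z>.024)&(z<.06)&(u>345)&(u<385)
st('nestclip',m); print(cv2.minAreaRect(P[m][:,:2].astype(np.float32)*1000))
for n,a,bb in(('copper',(255,290),(190,235)),('tri',(293,334),(245,280)),('teal1',(372,408),(160,193)),('teal2',(392,418),(203,236))):
  st(n,(u>a[0])&(u<a[1])&(v>bb[0])&(v<bb[1])&(z>.01))
# red bar direction
q=P[red&roi][:,:2]; c=q.mean(0); w=np.linalg.svd(q-c,full_matrices=False)[2][0]; print(c,w)
print(z[(u>355)&(u<378)&(v>208)&(v<236)].reshape(-1)[::25].round(3))
cv2.imwrite('pics/c0.png',cv2.resize(cv2.imread('pics/t0.png')[150:285,245:425],None,fx=4,fy=4,interpolation=cv2.INTER_CUBIC))
```

```text
bolt/hub 251 [ 0.5138 -0.0901  0.1061] [ 0.4205 -0.0539  0.7757] [ 0.2879 -0.111   0.0982] [0.5531 0.0032 1.4532]
bolt 82 [ 0.5095 -0.0895  0.1106] [ 0.4077 -0.0534  0.7806] [ 0.2879 -0.1101  0.1081] [0.5275 0.0032 1.4532]
knob 115 [ 0.653  -0.112   0.1323] [ 0.4803 -0.0635  0.7873] [ 0.2879 -0.1303  0.1214] [0.6727 0.0032 1.4532]
red 90 [ 0.6023 -0.1027  0.1022] [ 0.5784 -0.0985  0.1078] [ 0.489  -0.13    0.0936] [ 0.6679 -0.067   0.122 ]
cliptop 292 [ 0.523  -0.2399  0.0522] [ 0.5221 -0.2394  0.0521] [ 0.4921 -0.2671  0.0463] [ 0.5521 -0.2117  0.0579]
((522.7224731445312, -239.8104248046875), (49.41921615600586, 56.38685607910156), 82.5576171875)
nestclip 800 [ 0.5176 -0.237   0.0347] [ 0.526  -0.2485  0.0419] [ 0.3771 -0.3009  0.024 ] [ 0.6749 -0.1961  0.0598]
((527.2067260742188, -247.31683349609375), (100.34538269042969, 297.7591552734375), 88.54639434814453)
copper 848 [0.5448 0.0527 0.0349] [0.4432 0.0509 0.7318] [0.2879 0.0032 0.0104] [0.5986 0.0986 1.4532]
tri 420 [ 0.3814 -0.0745  0.0159] [ 0.363  -0.0638  0.7316] [ 0.2879 -0.1308  0.0101] [0.4381 0.0032 1.4532]
teal1 303 [ 0.6629 -0.3167  0.0221] [ 0.4943 -0.1764  0.7316] [ 0.2879 -0.356   0.0101] [0.7007 0.0032 1.4532]
teal2 297 [ 0.5296 -0.3626  0.0225] [ 0.425  -0.1965  0.7318] [ 0.2879 -0.3962  0.0104] [0.5621 0.0032 1.4532]
[ 0.57983481 -0.10052276] [-0.98322858  0.18237754]
[0.032 0.03  0.046 0.052 0.047 0.053 0.056 0.019 0.027 0.049 0.051 0.054
 0.056 0.049 0.027 0.023 0.054 0.047 0.035 0.034 0.04  0.036 0.037 0.032]
```

View pics/c0.png

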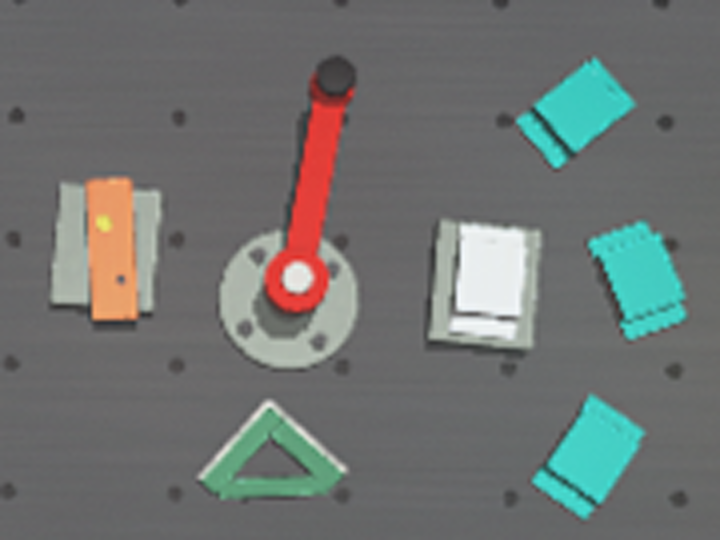

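```bash
cat >> h.py <<'E'
def ray(u,v,z,n='top'):
    c=camera_params(n);K=np.array(c['K']);w=np.array(c['rotation'])@np.linalg.solve(K,[u,v,1]);p=np.array(c['position'])
    return p+w*(z-p[2])/w[2]
def att(a):  # tool down, jaw axis z at world yaw a
    x=np.array([0,0,-1.]);z=np.array([np.cos(a),np.sin(a),0]);return np.stack([x,np.cross(z,x),z],1)
E
python3 - <<'E'
from h import *
f=lambda a,b,z:ray(245+a/4,150+b/4,z)
p=f(297,277,.113);k=f(335,77,.13);c=f(490,269,.052)
print(p,k,c); e=k-p;g=c-p
phi=np.arctan2(e[1],e[0]);tg=np.arctan2(g[1],g[0]);print(np.hypot(*e[:2]),np.hypot(*g[:2]),np.degrees([phi,tg]))
s=sense();print(np.round(s['joint_pos'],2))
for off in(0,np.pi/2,np.pi,-np.pi/2):
  for a in np.linspace(phi,tg,3):
    q=p.copy();q[:2]+=.108*np.array([np.cos(a),np.sin(a)])+.026*np.array([-np.sin(a),np.cos(a)]);q[2]=.105
    r=inverse_kinematics(q,att(a+off)); print(round(np.degrees(off)),None if r is None else np.round(r,2))
E
```

```text
[ 0.51111965 -0.09049473  0.113     ] [ 0.6571067  -0.11740734  0.13      ] [ 0.52893348 -0.24169447  0.052     ]
0.1484469863907552 0.15224550464773334 [-10.4451665  -83.28058665]
[-1.37  0.47 -0.05  1.53  0.02  1.14 -0.08]
0 [-0.41  0.65  0.69  1.82 -0.53  0.87  0.35]
0 [-0.48  0.77  0.99  1.84 -0.77  0.98  0.04]
0 [-0.4   0.69  0.96  1.93 -0.72  0.91 -0.52]
90 [-0.28  0.59  0.48  1.81 -0.36  0.83  1.77]
90 [-0.34  0.66  0.75  1.83 -0.57  0.88  1.43]
90 [-0.45  0.75  1.06  1.93 -0.81  0.96  1.12]
180 [ 0.81  0.9  -1.18  1.74  0.91  1.16  2.31]
180 [ 0.74  0.69 -0.81  1.76  0.6   0.95  2.  ]
180 [-0.2   0.56  0.63  1.92 -0.45  0.8   2.37]
-90 [-0.51  0.7   0.85  1.82 -0.66  0.92 -1.11]
-90 [-0.53  0.84  1.11  1.84 -0.87  1.05 -1.45]
-90 [-0.47  0.78  1.11  1.94 -0.85  0.99 -1.98]
```

```bash
cat >> h.py <<'E'
PV=np.array([.5111,-.0905])
def pose(a,off,z=.105,r=.108):
    return np.r_[PV+r*np.array([np.cos(a),np.sin(a)])+off*np.array([-np.sin(a),np.cos(a)]),z]
E
python3 - <<'E'
from h import *
command_gripper(0,30)
a0=np.radians(-10.4)
movep(pose(a0,.045,.24),att(a0))
move_l(pose(a0,.045),feed=.15)
print(sense()['position'],sense()['wrist_force'])
hit=move_l(pose(a0,.012),feed=.04,until_force=1.5)
s=sense();d=(s['position'][:2]-PV)@[-np.sin(a0),np.cos(a0)];print(hit,d,s['wrist_force'],s['time_s'])
off=max(d,.02) if hit else .023
for a in np.radians(np.arange(-18,-76,-8)):
    move_l(pose(a,off),att(a),feed=.08)
s=sense();print(np.degrees(a),s['wrist_force'],s['ft_torque'],s['time_s'],s['position']-pose(a,off))
snap('scene','s1');snap('top','t1')
t=cv2.imread('pics/t1.png')[150:285,245:425];q=cv2.imread('pics/s1.png')[180:320,170:350]
cv2.imwrite('pics/v1.png',np.hstack([cv2.resize(x,(400,300),interpolation=cv2.INTER_CUBIC) for x in(t,q)]))
E
```

```text
[ 0.62615824 -0.06599415  0.10593658] [ 0.42612693 -0.28657261  0.51468811]
True 0.025022865335221342 [ 1.11136411 -0.06187191  0.02479379] 5.4917
-74.0 [-0.16860942  0.46269739  1.32716585] [ 0.00578899 -0.01071242 -0.05363211] 8.2417 [ 2.09590001e-04 -5.82157326e-05 -2.85015123e-05]
```

View pics/v1.png

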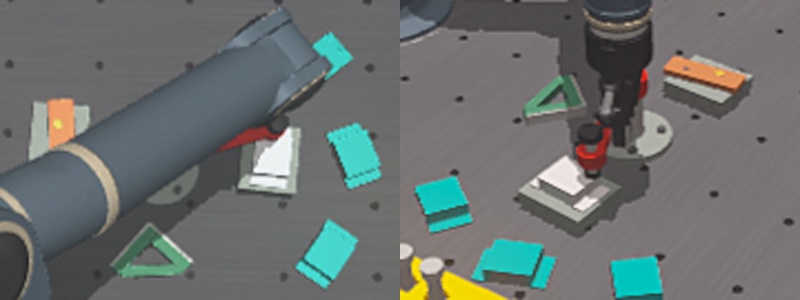

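The arm follows and is now close to the clip, and nothing else has moved. I'll back off for a clear measurement.

Run:
```python
from h import *
a=np.radians(-74)
move_l(pose(a,.045)); move_l(pose(a,.045,.24),feed=.25)
q=sense()['joint_pos'].copy(); q=np.array(q);print(q.round(2)); q[0]-=.9
move_joints(q)
print(sense()['position'],sense()['time_s'])
snap('top','t2');snap('scene','s2')
t=cv2.imread('pics/t2.png')[175:250,295:395];cv2.imwrite('pics/v2.png',cv2.resize(t,None,fx=8,fy=8,interpolation=cv2.INTER_CUBIC))
```

```text
[-0.5   0.58  1.09  1.75 -0.56  1.16 -0.54]
[0.50543435 0.34241448 0.23902376] 11.2417
```

View pics/v2.png

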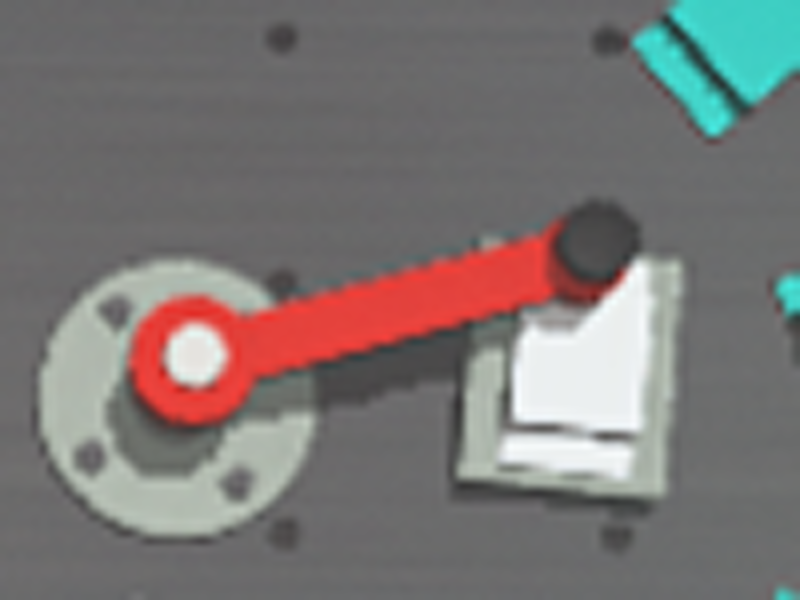

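Run:
```python
from h import *
im=cv2.imread('pics/t0.png');g=cv2.resize(im[195:245,345:390],None,fx=8,fy=8,interpolation=cv2.INTER_CUBIC).min(2)
n,l,s,c=cv2.connectedComponentsWithStats((g>205).astype(np.uint8))
i=1+s[1:,4].argmax();r=cv2.minAreaRect(np.argwhere(l==i)[:,::-1].astype(np.float32));print(s[i],c[i],r)
px=lambda x,o:(np.array(x)+.5)/8-.5+np.array(o)
C=[ray(*px(x,(345,195)),.052) for x in(c[i],r[0])];print(C)
B=np.array([ray(*px(x,(345,195)),.052)[:2] for x in cv2.boxPoints(r)]);print(B.round(4),np.linalg.norm(np.diff(B,axis=0),axis=1))
p=ray(*px((196,355),(295,175)),.113);k=ray(*px((597,242),(295,175)),.13)
an=lambda e:(np.hypot(*e[:2]),np.degrees(np.arctan2(e[1],e[0])))
print(p,k,an(k-p),[an(x-p) for x in C])
```

```text
[  115    91   138   179 21360] [182.79049625 180.85060861] ((183.37937927246094, 180.42996215820312), (133.30239868164062, 174.22254943847656), 3.5763344764709473)
[array([ 0.52918174, -0.24142944,  0.052     ]), array([ 0.52934655, -0.24165655,  0.052     ])]
[[ 0.4972 -0.2138]
 [ 0.5645 -0.219 ]
 [ 0.5617 -0.2697]
 [ 0.4945 -0.2641]] [0.06748035 0.05081417 0.06744722]
[ 0.51203755 -0.08995027  0.113     ] [ 0.55203714 -0.23363407  0.13      ] (np.float64(0.14914758469434475), np.float64(-74.44353029933029)) [(np.float64(0.15244626218218565), np.float64(-83.54282271018735)), (np.float64(0.15269052290646737), np.float64(-83.49095605969609))]
```

The measured "top" of 67 mm includes the visible far flange. From the near edge plus 28 mm, the clip centre is (0.5237, −0.2412), and the depth data give (0.5227, −0.2398). The target angle is therefore about −85.5°. The arm now reads −74.4° against −74 commanded.

Run:
```python
from h import *
a=np.radians(-74)
q=np.array(sense()['joint_pos']);q[0]+=.9;move_joints(q)
move_l(pose(a,.045),att(a),feed=.25); move_l(pose(a,.026),feed=.08)
for b in np.radians([-78,-82,-85.1]): move_l(pose(b,.025),att(b),feed=.06)
print(sense()['wrist_force'])
move_l(pose(b,.045)); move_l(pose(b,.045,.24),feed=.25)
q=np.array(sense()['joint_pos']); q[0]-=.9; move_joints(q)
print(sense()['time_s'])
snap('top','t3');snap('scene','s3')
t=cv2.imread('pics/t3.png')[175:250,295:395];q=cv2.imread('pics/s3.png')[200:305,200:340]
cv2.imwrite('pics/v3.png',np.hstack([cv2.resize(x,(400,300),interpolation=cv2.INTER_CUBIC) for x in(t,q)]))
```

```text
[0.96103549 1.73852437 1.5624085 ]
18.0083
```

View pics/v3.png

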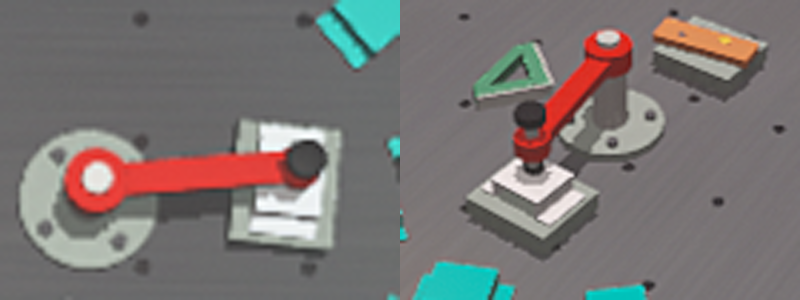

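Run:
```python
from h import *
px=lambda x:(np.array(x)+.5)/4-.5+np.array([295,175])
p=ray(*px((98,178.5)),.113);k=ray(*px((305.5,158)),.13);e=k-p
print(p,k,np.degrees(np.arctan2(e[1],e[0])))
im=cv2.imread('pics/t3.png');d=np.load('pics/t3.npy');P=cloud(d,'top');v,u=np.mgrid[:420,:560]
m=(im.max(2)<75)&(u>364)&(u<377)&(v>207)&(v<222)
print(m.sum(),ray(u[m].mean(),v[m].mean(),.128))
# predicted scene pixel of clip centre / foot on scene cam
c=camera_params('scene')
for X in([.5234,-.2408,.052],[k[0],k[1],.062],[.5234,-.2408,.062]):
    y=np.array(c['K'])@np.array(c['rotation']).T@(np.array(X)-c['position']);y=y[:2]/y[2]
    print(y,(y-[200,200])*400/140+[400,0])
cv2.imwrite('pics/v4.png',cv2.resize(cv2.imread('pics/s3.png')[225:295,215:285],(700,600),interpolation=cv2.INTER_CUBIC))
```

```text
[ 0.511116   -0.09013065  0.113     ] [ 0.5247469  -0.23830471  0.13      ] -84.74401351080394
38 [ 0.52703514 -0.24083189  0.128     ]
[245.86919821 261.21446413] [531.05485203 174.89846895]
[246.66019096 257.90042833] [533.31483132 165.42979524]
[245.68718716 258.25784517] [530.53482047 166.4509862 ]
```

View pics/v4.png

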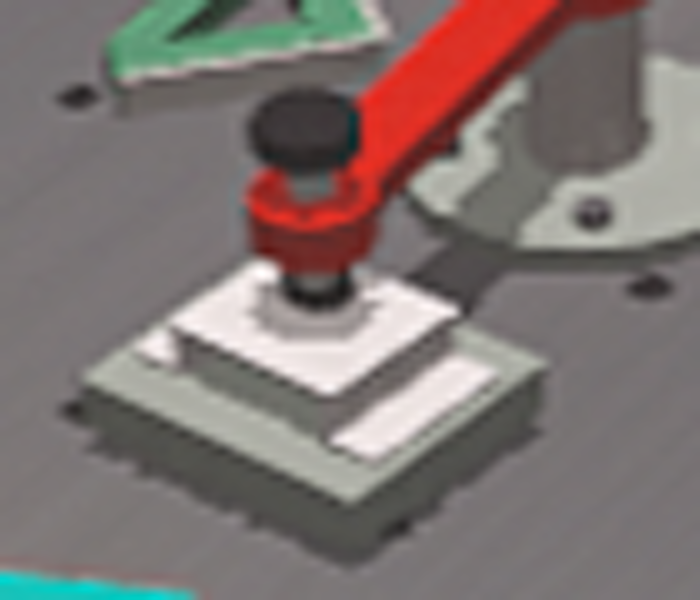

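The foot is over the middle of the clip: its base at (318,297), dropped 10 mm, lands at about (318,322), and the top-face centre is about (317,320). Now the press.

Run:
```python
from h import *
k=np.array([.5245,-.240]);A=att(np.radians(-85))
movep(np.r_[k,.22],A); move_l(np.r_[k,.165],feed=.1)
sleep(.2); w=sense()['wrist_force']
h1=move_l(np.r_[k,.148],feed=.02,until_force=1.5);z1=sense()['position'][2]
h2=move_l(np.r_[k,.140],feed=.01,until_force=9)
s=sense();print(h1,z1,h2,s['position'],s['wrist_force']-w,s['time_s'])
```

```text
True 0.15143436891858478 True [ 0.52416334 -0.23971066  0.14513894] [-1.25182576 -0.30042255  4.35419936] 22.4
```

Run:
```python
from h import *
k=sense()['position'].copy();A=att(np.radians(-85))
move_l(np.r_[k[:2],.24],feed=.15)
q=np.array(sense()['joint_pos']); q[0]-=.9; move_joints(q)
print(sense()['time_s'],sense()['wrist_force'])
snap('top','t5');snap('scene','s5')
P=cloud(np.load('pics/t5.npy'),'top');print('knob z',np.median(P[211:217,368:374,2]), np.median(cloud(np.load('pics/t3.npy'),'top')[211:217,368:374,2]))
t=cv2.imread('pics/t5.png')[150:285,245:425];q=cv2.imread('pics/s5.png')[225:295,215:285]
cv2.imwrite('pics/v5.png',np.hstack([cv2.resize(t,(400,300),interpolation=cv2.INTER_CUBIC),cv2.resize(q,(400,343),interpolation=cv2.INTER_CUBIC)[:300]]))
```

```text
25.0083 [0.45674239 0.67410894 0.14205694]
knob z 0.11970736816819327 0.1281848983560978
```

View pics/v5.png

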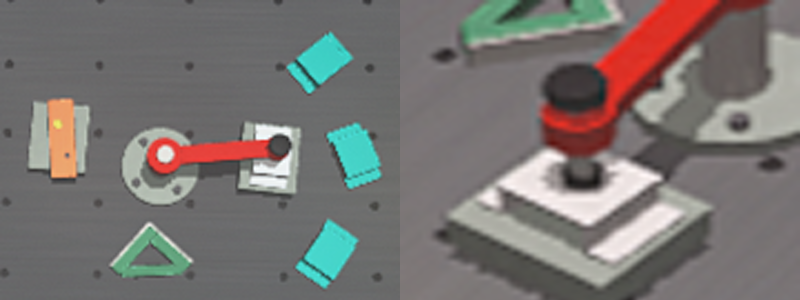

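The foot looks seated and the clip hasn't moved. The depth data give only 8.5 mm of travel, against 10 mm from the tool position, so I'll do one short confirming press.

Run:
```python
from h import *
k=np.array([.5245,-.240]);A=att(np.radians(-85))
movep(np.r_[k,.2],A); move_l(np.r_[k,.153],feed=.1)
sleep(.2); w=sense()['wrist_force']
for z in np.arange(.149,.141,-.0005):
    h=move_l(np.r_[k,z],feed=.01,until_force=10)
    sleep(.1);s=sense();f=s['wrist_force']-w;print(z.round(4),s['position'][2].round(4),f.round(1))
    if h or f[2]>10: break
k=s['position'];move_l(np.r_[k[:2],.24],feed=.15)
q=np.array(sense()['joint_pos']); q[0]-=.9; move_joints(q)
print(sense()['time_s']);snap('top','t6');snap('scene','s6')
cv2.imwrite('pics/v6.png',np.hstack([cv2.resize(cv2.imread(f'pics/{f}.png')[225:295,215:285],(400,343),interpolation=cv2.INTER_CUBIC) for f in('s5','s6')]))
```

```text
0.149 0.149 [ 0.4 -0.3  1. ]
0.1485 0.1485 [0.9 0.9 0.9]
0.148 0.148 [ 1.3 -0.2 -0.4]
0.1475 0.1475 [ 0.4 -0.3  0.4]
0.147 0.147 [ 1.  -0.3  0.9]
0.1465 0.1465 [-0.3  0.1  0.8]
0.146 0.146 [ 0.8 -0.2  1.2]
0.1455 0.1455 [-0.1 -0.3  0.5]
0.145 0.1452 [1.  0.6 2.4]
0.1445 0.1451 [-0.7  1.8  5.5]
0.144 0.1451 [-1.6  1.5  9.7]
0.1435 0.1451 [-1.5  2.3 11.6]
34.8667
```

View pics/v6.png

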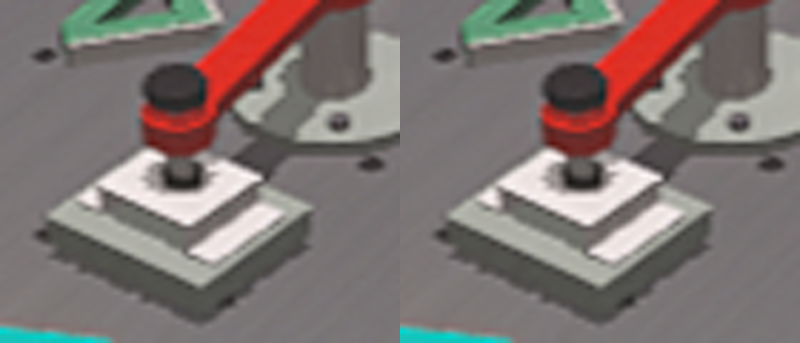

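The stop is hard: the tool stays at z = 0.1451 while the force rises to 11.6 N, well above the 2.5 N of friction. The pictures before and after are identical, so I'm handing it in.

```bash
python3 -c "
from rig import *
finish_job()"
```

```text
the job is handed in; nothing more can be done
```

The job is done and handed in at about 35 s of the 51 s allowed. With closed fingers I pushed the red arm round to about −85° in the world frame, over the middle of the clip. I then pressed the knob down until the foot rested on the clip.

- **Foot on clip:** a second press met a hard stop with the knob top at about 120 mm, so the plunger is down about 10 mm. The force rose to 11.6 N with no further travel, well above the 2.5 N of plunger friction.
- **Position over the clip:** in the last scene pictures the foot sits centred on the clip top, within about 3 mm. The arm angle measured from the top picture was −84.7°, against a target of −85.5°.
- **Everything else:** the clip, copper bar, green magnetic angle and teal pieces look unmoved in the last pictures I viewed. I did not look at the stake pocket, pins and wrench again, but the fingers never went near them. The gripper was clear of everything at hand-in.
- **Disagreement:** the camera depth gave only about 8.5 mm of knob travel, against 10 mm from the tool position. I put that down to depth noise, and the second press supports the 10 mm figure.

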